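# Hold a probe level over the light panel for a straightness check

### The arm

A 6-joint arm with a two-finger parallel gripper is mounted at the origin on a cart in front of the work surface, level with it; the furniture and walls round the work are solid. World frame = base frame: x ahead of the robot, y to its left, z up, the work surface at z = 0. Lengths are in m, angles in rad, forces in N, time in s.
With the tool pointing down it reaches from about 0.3 to 0.85 m from the base axis. Payload 5.4 kg.
Tool frame: the origin (TCP) lies midway between the tips of the shut fingers; the grasp point (between the pads) lies 19 mm behind it; z points along the fingers, y is the line along which they close (so a half turn about z gives the same grasp; the last joint's range is limited). The gripper opens to 85 mm and grips with 20 to 120 N. Pads are 22 mm wide; open, the fingers measure 114 mm over their backs; the gripper's body (76 mm by 85 mm) begins 54 mm behind the grasp point. The pads swing forward as they close: fully open they stand 13 mm farther back than shut.
Start: joints at [0.894, 0.158, 1.597, -0, 1.386, -0.21], TCP at [0.259, 0.513, 0.231] pointing down, gripper open.
Joint ranges: [-2.91, 2.91], [-0.94, 2.29], [0.18, 2.7], [-1.29, 4.43], [0.17, 2.64], [-3, 3]. Speed limits (rad/s): [2.57, 2.57, 3.14, 3.14, 3.14, 3.14].

### API

Orientations are given as [roll, pitch, yaw] about the fixed x, y, z axes, in that order (R = Rz(yaw) Ry(pitch) Rx(roll)).
In Python, from cell import env gives the robot as it stands.
- The arm moves only by the tool servo_tool, never from a script. Its argument "rows" is a list of rows, each an object with "fingers": the finger opening in cm, from 0 to 8.54; "linear": the shift along the world's x, y, z in cm, a list of three; "rot": the turn, a rotation vector about the world's x, y, z in degrees, a list of three. A call has exactly 10 rows; each row shifts and turns the commanded pose from where the row before left it; what a row does not reach is not made up. A row lasts 1/8 s, in which the tool goes at most 62.5 mm and 10.7 degrees, less where a joint would pass 70% of its speed; a pose out of reach is approached as far as the arm can. A call with a gripper value outside its range is refused whole. The fingers move at their own pace and stop on an object; "squeeze" is the grip in N (left out, the last holds). Time passes only in rows, so rows that do not move let the fingers close, or fill a call up. It gives the time, the measured TCP pose, the force, the opening and the grip force at its end, in the units of the state.
- env.state(): the state, without advancing time (a new reading comes with each control period).
- env.grab_frame(name): name is "side" or "top"; returns a dict with "color" (400x640x3 uint8, red, green, blue), "range_z" (400x640 float32, m along the optical axis (not along the pixel's ray), 0 where there is no reading), "fx", "fy", "cx", "cy" (pixels), "pose" (4x4, takes a point from camera to world coordinates). Camera axes: x right, y down, z forward; pixel columns grow to the right and rows downward; lengths in m; the calibration is good to about 2 mm. A picture is of the moment at which its call begins.
- env.finish_job(): hands the job in; it is judged then, once.
The state is a dict: "time_s": time; "qpos": joint angles; "qd": joint speeds; "joint_torque": joint torques, N m; "tool_pos": TCP position; "ee_rot": TCP orientation; "contact_force": force on the tool from outside, world axes, zero at the start; "wrist_torque": the same for the moment, N m; "grip_width": finger opening in m; "grasp_force": force on a finger pad.
Only numpy, scipy, OpenCV 4.12 (cv2) and the standard library are available. Lean on these libraries where they do the work, as an engineer would, in place of code of your own. Each camera call takes 0.05 s, during which the arm holds its last target. There are 200 camera calls.

### The job

Get ready to check a probe for straightness: first swing the light panel's dimmer lever to half, so that it stands upright at the long middle mark, then draw the long-handled probe out of its sloping sleeve in the stand, leaving the short-handled probe undisturbed in the other sleeve. Turn the long probe level and hold it lengthwise along the light panel, the middle of its bare shaft over the middle of the white window and about 15 cm above it. Finish while still holding it there, steady and clear of stand and panel, with the lever still upright.

Things in the scene. Friction and masses are not known exactly. Their poses are not given: they have to be found in the camera images.
- long_probe: the probe to hold, 182 mm long, 0.06 to 0.13 kg. Origin at the shaft's free end (tip); z runs from tip to handle. Steel shaft 10 mm dia., z 0 to 100 mm; collar 28 mm dia., 100 to 106 mm; straight round black handle 20 mm dia., 106 to 180 mm. Starts in either sleeve of the stand, handle up and to the front, collar on the sleeve's mouth; draw it 100 mm along the sleeve to clear it
- long_probe_grip (a point): middle of the long probe's handle, on its axis, 142 mm from the tip; 42 mm from the sleeve's mouth. The centre of mass is about 110 to 125 mm from the tip
- long_probe_shaft (a point): middle of the long probe's bare shaft, on its axis, 50 mm from the tip; this point goes over the middle of the window
- short_probe: the other probe, with the same shaft and collar but only a short rounded knob (24 mm diameter, 25 mm long) for a handle; origin at its shaft tip, z from tip to knob. Stays in the other sleeve
- probe_stand: grey stand fixed on the bench, base 115 x 126 mm, about 115 mm high. Origin under it on the bench. Two open aluminium sleeves at y=+40 and y=-40 mm, 22 mm outside, 13.5 mm bore, 60 mm long, sloping at 45 degrees (the probes sag 2 to 4 degrees flatter); their mouths at x=0, z=100 mm face up and toward the stand's -x
- light_panel: white slim light panel fixed on the bench, 170 (x, its length) x 130 (y) x 38 mm high. Origin under its middle on the bench. The white window is on top; the dimmer lever rises from an aluminium strip along the -y edge. Close to its left (world y above 0.455, x 0.45 to 0.70) stands a tall water purifier, 435 mm high: keep arm and gripper clear of it
- window (a point): middle of the white window (120 mm along x, 74 mm along y) on the panel's top, 41.5 mm above the bench; axes as the panel's
- dimmer (a joint): angle of the dimmer lever: 0 = upright at the long middle mark (half), positive = leaning to the panel's +x, negative = leaning to -x, range -0.9 to 0.9. Starts leaning to +x by 0.45 to 0.8. A friction hinge that stays where it is left; under 1.5 N at the knob moves it
- dimmer_hinge (a point): the lever's hinge axis (along the panel's y), 47 mm above the bench
- dimmer_knob (a point): centre of the black ball knob (22 mm diameter) at the lever's end, 75 mm from the hinge; the lever's stem is 8 mm thick

How it is judged:
By the outcome, as a careful person would: the job done as asked, in the order asked, and still so for the second after the job is handed in, while the arm keeps its last pose, push and grip.
It also fails if it takes over 54 s, if anything falls off the work surface, if the arm or the gripper's body presses on something with over 40 N, if the wrist force passes 120 N, or if a joint passes its speed limit or range.

## Working session

There is one attempt and no reset: what is moved stays moved. The work goes in short steps, Python scripts to look and compute and a tool call to move; the robot and the scene stay as the last step left them, time stands still between calls to the robot, and variables do not carry over. Pictures are saved under pics/ and viewed, at most 10 in all, crops included, and the job is handed in when it is done.

Besides the shell and the picture viewer there is one more tool, called after ">>>" as name([rows], argument=value, ...), one row to a line, values as JSON. servo_tool: Moves the arm, as the interface text tells. Its arguments: {"type":"object","properties":{"rows":{"type":"array"},"squeeze":{"type":"number"}},"required":["rows"]}

```bash
mkdir -p pics; ls; python3 - <<'E'
from cell import env
import cv2, numpy as np
print(env.state())
for n in("side","top"):
    f=env.grab_frame(n); np.savez(f"pics/{n}0.npz",**f)
    cv2.imwrite(f"pics/{n}0.png",f["color"][...,::-1]); print(n,f["fx"],f["cx"],f["cy"],np.round(f["pose"],3).tolist())
E
```

```text
pics
{'time_s': 0.0, 'qpos': array([ 8.93901684e-01,  1.59056497e-01,  1.59825690e+00,  2.37163165e-05,
        1.38624487e+00, -2.10094413e-01]), 'qd': array([-0.0010502 ,  0.0008418 ,  0.00138492,  0.00204773,  0.00015738,
        0.00058275]), 'joint_torque': array([-3.07455903e-04, -3.96002913e+01, -3.31431055e+01, -2.99301555e-04,
        8.38633161e-03,  4.51787770e-06]), 'tool_pos': array([0.25837881, 0.51298152, 0.23030039]), 'ee_rot': array([-3.13967512e+00, -4.32726078e-04,  2.67478763e+00]), 'contact_force': array([1.04879441, 0.46803474, 0.17112052]), 'wrist_torque': array([0.03069289, 0.03071047, 0.02834879]), 'grasp_force': 0.0, 'grip_width': 0.08570542950823407}
side 460.50509015177107 322.87996367535146 204.09083217315214 [[1.0, -0.001, -0.013, 0.578], [0.01, -0.565, 0.825, -0.842], [-0.009, -0.825, -0.565, 0.731], [0.0, 0.0, 0.0, 1.0]]
top 490.6988194391208 317.6562191729343 203.30896487261558 [[0.004, -0.998, 0.068, 0.469], [-1.0, -0.004, 0.011, 0.053], [-0.011, -0.068, -0.998, 1.294], [0.0, 0.0, 0.0, 1.0]]
```

View pics/side0.png

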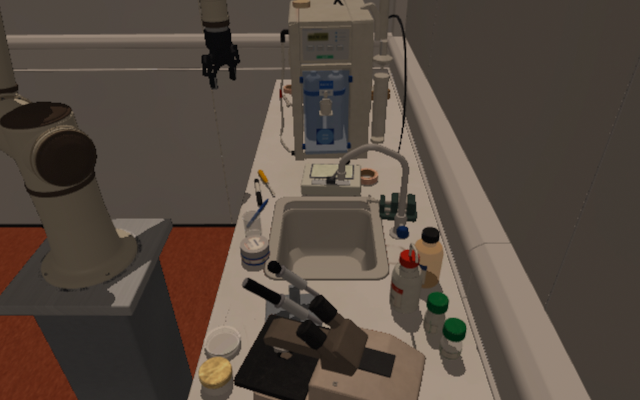

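View pics/top0.png

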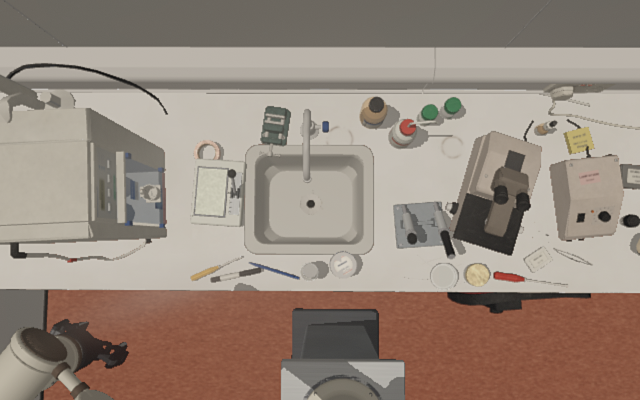

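The side view shows the stand with two probes at about (290,290) and the panel at (332,178) in front of the purifier. In the top view the panel is at (217,193) with the lever knob at about (232,174). The stand is at (420,225), with the long black handle at (447,243) beside the microscope and the short knob at (408,238).

```bash
cat > h.py <<'E'
import numpy as np, cv2
def load(n): return dict(np.load(f"pics/{n}.npz"))
def cloud(f):
    z=f["range_z"]; v,u=np.indices(z.shape)
    p=np.stack([(u-f["cx"])/f["fx"]*z,(v-f["cy"])/f["fy"]*z,z],-1)
    w=p@f["pose"][:3,:3].T+f["pose"][:3,3]; w[z==0]=np.nan; return w
def crop(f,u0,v0,u1,v1,size): return cv2.resize(f["color"][v0:v1,u0:u1,::-1],size,interpolation=cv2.INTER_CUBIC)
def proj(f,p):
    T=np.linalg.inv(f["pose"]); q=T[:3,:3]@np.asarray(p)+T[:3,3]; return f["fx"]*q[0]/q[2]+f["cx"],f["fy"]*q[1]/q[2]+f["cy"]
E
python3 - <<'E'
from h import *
t,s=load("top0"),load("side0")
m=np.vstack([np.hstack([crop(t,380,190,480,265,(400,300)),crop(t,180,150,280,225,(400,300))]),np.hstack([crop(s,230,250,330,325,(400,300)),crop(s,285,140,385,215,(400,300))])])
cv2.imwrite("pics/m0.png",m)
for n,f in(("top",t),("side",s)):
    w=cloud(f)
    print(n)
    L={"top":[(232,174),(234,183),(235,193),(210,190),(447,243),(449,250),(440,230),(434,217),(408,238),(410,225),(400,210),(420,240)],"side":[(262,290),(248,284),(290,303),(275,268),(332,178),(330,170)]}[n]
    for u,v in L: print((u,v),np.round(w[v,u],3),f["color"][v,u])
E
```

```text
top
(232, 174) [0.619 0.273 0.122] [72 69 64]
(234, 183) [0.602 0.276 0.08 ] [106 104  99]
(235, 193) [0.579 0.277 0.054] [94 92 89]
(210, 190) [0.588 0.344 0.041] [201 199 181]
(447, 243) [ 0.456 -0.238  0.135] [40 37 37]
(449, 250) [ 0.44  -0.237  0.154] [37 35 35]
(440, 230) [ 0.486 -0.227  0.113] [143 138 135]
(434, 217) [ 0.52  -0.224  0.063] [133 131 128]
(408, 238) [ 0.467 -0.149  0.118] [48 46 43]
(410, 225) [ 0.499 -0.158  0.096] [145 142 135]
(400, 210) [ 0.539 -0.146  0.017] [140 141 137]
(420, 240) [ 0.462 -0.198  0.018] [92 91 89]
side
(262, 290) [ 0.458 -0.249  0.138] [4 4 3]
(248, 284) [ 0.434 -0.25   0.154] [7 6 7]
(290, 303) [ 0.505 -0.242  0.098] [88 81 74]
(275, 268) [ 0.472 -0.17   0.119] [5 5 5]
(332, 178) [0.586 0.276 0.054] [50 44 42]
(330, 170) [0.581 0.345 0.041] [164 154 125]
```

View pics/m0.png

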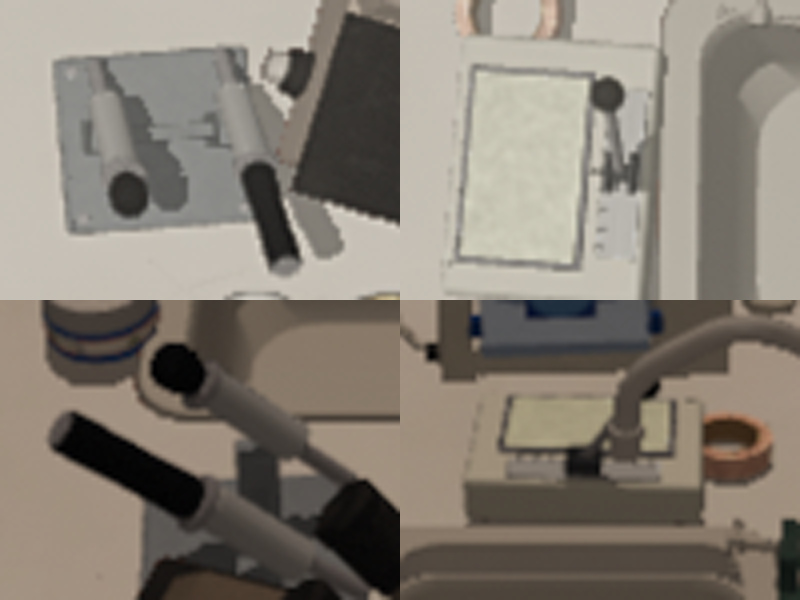

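The mosaic shows the long probe in the right (-y) sleeve, its handle pointing front and up with the microscope near its right side. The short knob is at left, and the lever leans to +x (knob at crop (607,95), hinge about (622,172)). Next I fit the handle, knob and window.

```bash
cat > fit.py <<'E'
from h import *
from scipy.optimize import least_squares
def handle(P):
    m=P.mean(0); d=np.linalg.svd(P-m)[2][0]; d*=np.sign(d[2])
    def r(x):
        a=np.array([x[2],x[3],1.]); a/=np.linalg.norm(a); q=P-np.array([x[0],x[1],m[2]])
        return np.linalg.norm(np.cross(q,a),axis=1)-.010
    s=least_squares(r,[m[0],m[1]-.0,d[0]/d[2],d[1]/d[2]],loss="soft_l1",f_scale=.002)
    a=np.array([s.x[2],s.x[3],1.]);a/=np.linalg.norm(a); c=np.array([s.x[0],s.x[1],m[2]])
    t=(P-c)@a
    return c,a,np.percentile(t,[1,99]),np.sqrt(np.mean(s.fun**2))
def sphere(P,R):
    s=least_squares(lambda c:np.linalg.norm(P-c,axis=1)-R,P.mean(0)-[0,0,.005],loss="soft_l1",f_scale=.002); return s.x,np.sqrt(np.mean(s.fun**2))
E
python3 - <<'E'
from fit import *
C={n:(load(n+"0"),) for n in("top","side")}
allP=[];K=[]
for n,(f,) in C.items():
    w=cloud(f); g=f["color"].max(-1)
    b=lambda lo,hi:np.all((w>lo)&(w<hi),-1)
    m=b([.40,-.27,.10],[.50,-.205,.19])&(g<(70 if n=="top" else 40))
    print(n,"handle",m.sum(),*[np.round(x,4) for x in handle(w[m])]); allP.append(w[m])
    k=b([.58,.24,.095],[.66,.31,.15])&(g<90)
    print("knob",k.sum()); K.append(w[k]); 
    if k.sum()>8: print(sphere(w[k],.011))
    sk=b([.44,-.19,.095],[.51,-.13,.15])&(g<(70 if n=="top" else 40)); print("short",sk.sum(),np.round(np.nanmean(w[sk],0),3) if sk.any() else 0)
P=np.vstack(allP); print("both",*[np.round(x,4) for x in handle(P)])
t=C["top"][0]; w=cloud(t); c=t["color"].astype(int)
# window: yellowish
m=np.all((w>[.48,.25,.03])&(w<[.7,.45,.055]),-1)&(c[...,0]-c[...,2]>13)
m=cv2.morphologyEx(m.astype(np.uint8),cv2.MORPH_OPEN,np.ones((3,3)))>0
r=cv2.minAreaRect((w[m][:,:2]*1000).astype(np.float32)); print("window",m.sum(),r,np.round(w[m].mean(0),4))
# panel body
m=np.all((w>[.45,.2,.03])&(w<[.72,.46,.05]),-1); r=cv2.minAreaRect((w[m][:,:2]*1000).astype(np.float32)); print("panel",r)
m=np.all((w>[.40,-.3,.008])&(w<[.60,-.1,.025]),-1); r=cv2.minAreaRect((w[m][:,:2]*1000).astype(np.float32)); print("stand",r)
# microscope/obstacles near handle
for lo,hi in (([.36,-.40,.03],[.6,-.25,.5]),):
    for n,(f,) in C.items():
        w=cloud(f)
        for z0 in np.arange(.03,.36,.03):
            q=w[np.all((w>[lo[0],lo[1],z0])&(w<[hi[0],hi[1],z0+.03]),-1)]
            if len(q)>5: print(n,round(z0,2),len(q),np.round(q.min(0),3),np.round(q.max(0),3))
E
```

```text
top handle 181 [ 0.4454 -0.2402  0.1336] [-0.7515 -0.0598  0.6571] [-0.0469  0.0262] 0.0015
knob 51
(array([0.62264843, 0.2784878 , 0.10951191]), np.float64(0.001844674534449686))
short 81 [ 0.467 -0.158  0.121]
side handle 376 [ 0.4493 -0.2419  0.132 ] [-0.7493 -0.0603  0.6595] [-0.0434  0.0291] 0.0012
knob 13
(array([0.63445287, 0.2609486 , 0.10569516]), np.float64(0.0018870382681526732))
short 127 [ 0.47  -0.166  0.118]
both [ 0.4484 -0.2418  0.1325] [-0.7502 -0.0623  0.6583] [-0.0443  0.0283] 0.0014
window 2389 ((583.2158813476562, 326.9480285644531), (130.4424285888672, 170.196044921875), 86.40894317626953) [0.5816 0.333  0.0399]
panel ((611.2630615234375, 331.2717590332031), (253.09027099609375, 227.7585906982422), 87.6842041015625)
stand ((483.6832580566406, -218.58050537109375), (172.24827575683594, 171.613525390625), 3.097956657409668)
top 0.03 594 [ 0.361 -0.366  0.03 ] [ 0.599 -0.257  0.06 ]
top 0.06 188 [ 0.434 -0.4    0.06 ] [ 0.6   -0.264  0.09 ]
top 0.09 1834 [ 0.427 -0.4    0.09 ] [ 0.6  -0.25  0.12]
top 0.12 322 [ 0.473 -0.399  0.12 ] [ 0.6   -0.311  0.15 ]
top 0.15 852 [ 0.473 -0.399  0.15 ] [ 0.6   -0.326  0.18 ]
top 0.18 462 [ 0.528 -0.4    0.18 ] [ 0.6   -0.326  0.21 ]
top 0.21 89 [ 0.538 -0.4    0.21 ] [ 0.567 -0.328  0.217]
side 0.03 658 [ 0.36  -0.371  0.03 ] [ 0.405 -0.313  0.039]
side 0.06 70 [ 0.492 -0.352  0.075] [ 0.518 -0.25   0.089]
side 0.09 2336 [ 0.427 -0.4    0.09 ] [ 0.578 -0.25   0.119]
side 0.12 561 [ 0.423 -0.4    0.12 ] [ 0.564 -0.25   0.15 ]
side 0.15 1061 [ 0.425 -0.4    0.15 ] [ 0.6  -0.25  0.18]
side 0.18 757 [ 0.529 -0.4    0.18 ] [ 0.6  -0.33  0.21]
side 0.21 141 [ 0.542 -0.4    0.21 ] [ 0.57  -0.333  0.217]
```

```bash
python3 - <<'E'
from fit import *
t,s=load("top0"),load("side0")
def ray(f,u,v,z):
    d=f["pose"][:3,:3]@[(u-f["cx"])/f["fx"],(v-f["cy"])/f["fy"],1]; o=f["pose"][:3,3]; return o+d*(z-o[2])/d[2]
W=np.array([ray(t,u,v,.0415) for u,v in [(198.75,166.75),(228.75,168.75),(225.5,217.5),(194.5,215.5)]])
print("win top",np.round(W,4).tolist(),W.mean(0))
e=(W[0]+W[1]-W[2]-W[3])/2; print("size",np.linalg.norm(e),np.linalg.norm((W[0]+W[3]-W[1]-W[2])/2),"yaw",np.degrees(np.arctan2(e[1],e[0])))
W=np.array([ray(s,285+x/4,140+(y)/4,.0415) for x,y in [(105,97),(277,97),(270,155),(98,150)]]) if 0 else np.array([ray(s,285+(x-400)/4,140+(y-300)/4,.0415) for x,y in [(507,395),(676,399),(672,455),(498,450)]])
print("win side",np.round(W,4).tolist(),W.mean(0))
w=cloud(t)
q=w[np.all((w>[.38,-.34,.03])&(w<[.50,-.262,.4]),-1)]
for x in np.arange(.38,.50,.02):
    r=q[(q[:,0]>=x)&(q[:,0]<x+.02)]
    for y in np.arange(-.34,-.262,.02):
        k=r[(r[:,1]>=y)&(r[:,1]<y+.02)]
        if len(k): print(round(x,2),round(y,2),len(k),"zmax",k[:,2].max().round(3))
q=w[np.all((w>[.35,-.1,.12])&(w<[.9,.24,.6]),-1)]; print("faucet etc",q.min(0),q.max(0))
ws=cloud(s);
k=np.all((ws>[.35,-.1,.12])&(ws<[.9,.24,.6]),-1);q=ws[k]; print("side",q.min(0),q.max(0))
E
```

```text
win top [[0.6477, 0.3743, 0.0415], [0.6428, 0.2968, 0.0415], [0.5172, 0.303, 0.0415], [0.522, 0.3826, 0.0415]] [0.58239818 0.33917843 0.0415    ]
size 0.1258939654315869 0.0787488894714187 yaw -3.301661580388419
win side [[0.5257, 0.3813, 0.0415], [0.6536, 0.3745, 0.0415], [0.647, 0.2931, 0.0415], [0.5216, 0.3006, 0.0415]] [0.58698452 0.33735333 0.0415    ]
0.38 -0.34 61 zmax 0.042
0.38 -0.32 16 zmax 0.04
0.4 -0.34 4 zmax 0.035
0.44 -0.34 42 zmax 0.1
0.44 -0.32 24 zmax 0.098
0.44 -0.3 3 zmax 0.094
0.46 -0.34 77 zmax 0.152
0.46 -0.32 74 zmax 0.102
0.46 -0.3 72 zmax 0.099
0.46 -0.28 50 zmax 0.101
0.48 -0.34 135 zmax 0.16
0.48 -0.32 65 zmax 0.098
0.48 -0.3 70 zmax 0.101
0.48 -0.28 50 zmax 0.098
faucet etc [ 0.59368523 -0.09998757  0.12000957] [0.89999975 0.23987805 0.43038878]
side [ 0.59659724 -0.0999073   0.12001806] [0.89999964 0.23991618 0.5896882 ]
```

The measurements agree: window centre about (.584,.338), panel yaw about −3.5°, hinge x about .580, lever angle about 0.58. I'm moving above the knob, keeping clear of the purifier.

>>> servo_tool([
  {"fingers": 6, "linear": [0.5, -5.3, 0], "rot": [0, 0, -6.7]},
  {"fingers": 6, "linear": [0.5, -5.3, 0], "rot": [0, 0, -6.7]},
  {"fingers": 6, "linear": [1, -5.3, 0], "rot": [0, 0, -6.7]},
  {"fingers": 6, "linear": [3, -5.3, 0], "rot": [0, 0, -6.7]},
  {"fingers": 6, "linear": [5, -1, 0], "rot": [0, 0, -6.7]},
  {"fingers": 6, "linear": [5.3, -0.6, 0], "rot": [0, 0, -6.7]},
  {"fingers": 6, "linear": [5.3, -0.6, 0], "rot": [0, 0, -6.7]},
  {"fingers": 6, "linear": [5.3, 0, 0], "rot": [0, 0, -6.7]},
  {"fingers": 6, "linear": [5.3, 0, 0], "rot": [0, 0, -6.7]},
  {"fingers": 6, "linear": [5.0, 0, 0], "rot": [0, 0, -6.7]},
], squeeze=20)

```text
time_s: 1.35
tool_pos: [0.6222, 0.2791, 0.2305]
ee_rot: [-3.141, 0.0, 1.501]
contact_force: [0.4, 0.6, 0.4]
grip_width: 0.06
grasp_force: 0.0
```

>>> servo_tool([
  {"fingers": 6, "linear": [0, 0, -4], "rot": [0, 0, 0]},
  {"fingers": 6, "linear": [0, 0, -4], "rot": [0, 0, 0]},
  {"fingers": 6, "linear": [0, 0, -3.5], "rot": [0, 0, 0]},
  {"fingers": 6, "linear": [0, 0, -2.5], "rot": [0, 0, 0]},
  {"fingers": 6, "linear": [0, 0, 0], "rot": [0, 0, 0]},
  {"fingers": 4.5, "linear": [0, 0, 0], "rot": [0, 0, 0]},
  {"fingers": 3.5, "linear": [0, 0, 0], "rot": [0, 0, 0]},
  {"fingers": 3, "linear": [0, 0, 0], "rot": [0, 0, 0]},
  {"fingers": 3, "linear": [0, 0, 0], "rot": [0, 0, 0]},
  {"fingers": 3, "linear": [0, 0, 0], "rot": [0, 0, 0]},
])

```text
time_s: 2.6
tool_pos: [0.6208, 0.2795, 0.0915]
ee_rot: [3.141, -0.0, 1.505]
contact_force: [-0.6, 0.1, 0.4]
grip_width: 0.0295
grasp_force: 0.0
```

>>> servo_tool([
  {"fingers": 3, "linear": [-0.7, 0.04, 0.4], "rot": [0, 0, 0]},
  {"fingers": 3, "linear": [-0.7, 0.04, 0.3], "rot": [0, 0, 0]},
  {"fingers": 3, "linear": [-0.7, 0.04, 0.25], "rot": [0, 0, 0]},
  {"fingers": 3, "linear": [-0.7, 0.04, 0.2], "rot": [0, 0, 0]},
  {"fingers": 3, "linear": [-0.7, 0.04, 0.1], "rot": [0, 0, 0]},
  {"fingers": 3, "linear": [-0.7, 0.04, 0.05], "rot": [0, 0, 0]},
  {"fingers": 2.6, "linear": [0, 0, 0], "rot": [0, 0, 0]},
  {"fingers": 2.2, "linear": [0, 0, 0], "rot": [0, 0, 0]},
  {"fingers": 2.0, "linear": [0, 0, 0], "rot": [0, 0, 0]},
  {"fingers": 2.0, "linear": [0, 0, 0], "rot": [0, 0, 0]},
])

```text
time_s: 3.85
tool_pos: [0.5785, 0.2818, 0.1041]
ee_rot: [-3.141, 0.0, 1.505]
contact_force: [-1.9, -0.8, -0.1]
grip_width: 0.0199
grasp_force: 18.3
```

>>> servo_tool([
  {"fingers": 3, "linear": [0, 0, 0], "rot": [0, 0, 0]},
  {"fingers": 5, "linear": [0, 0, 0], "rot": [0, 0, 0]},
  {"fingers": 5, "linear": [0, 0, 0], "rot": [0, 0, 0]},
  {"fingers": 5, "linear": [0, 0, 3], "rot": [0, 0, 0]},
  {"fingers": 5, "linear": [0, 0, 5], "rot": [0, 0, 0]},
  {"fingers": 5, "linear": [0, 0, 5], "rot": [0, 0, 0]},
  {"fingers": 5, "linear": [-3, 0, 3], "rot": [0, 0, -8]},
  {"fingers": 5, "linear": [-5, -3, 0], "rot": [0, 0, -8]},
  {"fingers": 5, "linear": [-5, -5, 0], "rot": [0, 0, -8]},
  {"fingers": 5, "linear": [-3, -5, 0], "rot": [0, 0, -8]},
])

```text
time_s: 5.1
tool_pos: [0.4229, 0.157, 0.2644]
ee_rot: [3.141, -0.0, 0.944]
contact_force: [0.3, -0.2, 1.0]
grip_width: 0.0498
grasp_force: 0.0
```

```bash
cat > snap.py <<'E'
import sys
from cell import env
from fit import *
def snap(k):
    for n in("top","side"): np.savez(f"pics/{n}{k}.npz",**env.grab_frame(n))
E
python3 - <<'E'
from snap import *
snap(1); t,s=load("top1"),load("side1"); q=[]
for n,f in(("top",t),("side",s)):
    w=cloud(f); k=np.all((w>[.53,.24,.1])&(w<[.66,.31,.15]),-1)&(f["color"].max(-1)<90); q.append(w[k])
    if k.sum()>8: print(n,k.sum(),sphere(w[k],.011))
m=np.hstack([crop(t,180,150,280,225,(400,300)),crop(s,285,130,385,205,(400,300))]); cv2.imwrite("pics/m1.png",m)
E
```

```text
top 54 (array([0.57754674, 0.28068013, 0.12285664]), np.float64(0.0016227626731658887))
side 55 (array([0.57802278, 0.27722305, 0.12139775]), np.float64(0.002680140266654244))
```

View pics/m1.png

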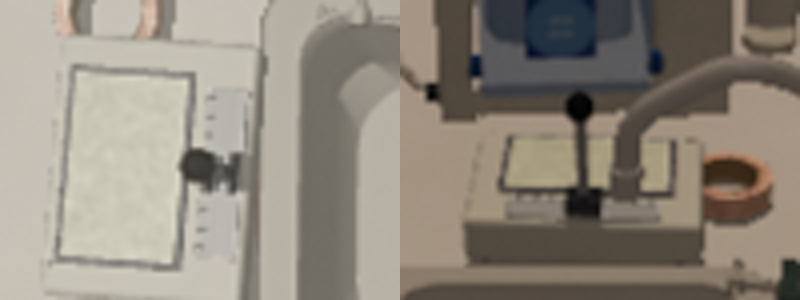

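Both views show the lever nearly upright: side knob at crop (579,105), hinge block about (583,205). I'll quantify the residual lean with the long strip as reference.

```bash
python3 - <<'E'
from fit import *
s,t=load("side1"),load("top1"); g=s["color"].max(-1).astype(int)
# knob centroid, hub centroid, strip ends (side)
def cen(v0,v1,u0,u1,th):
    v,u=np.nonzero(g[v0:v1,u0:u1]<th); return u.mean()+u0,v.mean()+v0,len(u),u.min()+u0,u.max()+u0
print("knob",cen(152,161,322,337,60)); 
for v in range(161,186): 
    print(v,g[v,310:352].tolist()) if v in(158,164,168,172,176,180,181,182,183) else 0
for x in(.575,.58,.585): print(x,[np.round(proj(s,[x,.280,z]),2).tolist() for z in(.047,.08,.122)])
E
```

```text
knob (np.float64(329.3469387755102), np.float64(155.87755102040816), 49, np.int64(326), np.int64(333))
164 [162, 135, 95, 123, 144, 153, 156, 155, 151, 148, 141, 138, 139, 142, 150, 154, 154, 151, 118, 71, 54, 81, 124, 146, 149, 150, 154, 157, 114, 78, 77, 77, 78, 76, 74, 132, 157, 150, 148, 150, 150, 154]
168 [141, 99, 132, 164, 169, 169, 171, 170, 167, 166, 167, 167, 168, 168, 168, 167, 168, 167, 148, 92, 54, 89, 146, 168, 169, 169, 166, 165, 117, 74, 75, 77, 77, 76, 74, 136, 163, 163, 164, 164, 167, 173]
172 [115, 115, 159, 172, 171, 167, 165, 167, 169, 169, 169, 167, 167, 168, 168, 169, 168, 167, 158, 101, 54, 70, 141, 169, 168, 167, 166, 140, 106, 98, 89, 84, 87, 89, 106, 98, 142, 166, 168, 169, 167, 172]
176 [80, 116, 137, 140, 141, 143, 145, 147, 149, 150, 150, 151, 154, 150, 146, 147, 141, 119, 105, 76, 53, 64, 113, 133, 131, 140, 152, 112, 74, 75, 78, 77, 78, 76, 74, 141, 171, 172, 169, 169, 170, 156]
180 [161, 146, 137, 136, 125, 129, 136, 136, 124, 129, 135, 136, 124, 129, 135, 115, 63, 24, 25, 22, 20, 20, 26, 28, 30, 85, 131, 144, 120, 105, 104, 105, 105, 93, 127, 147, 146, 127, 135, 152, 158, 161]
181 [161, 139, 132, 137, 137, 138, 138, 137, 136, 136, 136, 136, 136, 135, 136, 115, 62, 20, 20, 20, 19, 19, 20, 20, 21, 91, 128, 135, 135, 135, 134, 134, 134, 122, 127, 135, 134, 122, 128, 149, 159, 161]
182 [161, 137, 131, 137, 138, 137, 137, 136, 137, 137, 137, 137, 137, 136, 136, 116, 61, 20, 20, 21, 21, 21, 21, 21, 20, 105, 134, 133, 133, 133, 134, 133, 133, 134, 133, 134, 134, 133, 134, 148, 159, 161]
183 [161, 131, 112, 118, 122, 122, 123, 124, 125, 125, 126, 130, 134, 135, 136, 125, 76, 38, 36, 38, 32, 29, 29, 29, 29, 111, 140, 137, 134, 134, 134, 135, 134, 135, 135, 135, 134, 135, 134, 139, 154, 161]
0.575 [[327.95, 179.54], [327.92, 169.49], [327.88, 156.27]]
0.58 [[329.7, 179.54], [329.7, 169.49], [329.7, 156.27]]
0.585 [[331.46, 179.53], [331.48, 169.48], [331.51, 156.26]]
```

The lever leans about −0.03 rad (roughly 2 mm at the knob). I'll re-grip and set it 2.5 mm further to +x.

>>> servo_tool([
  {"fingers": 5, "linear": [3, 5, 0], "rot": [0, 0, 8]},
  {"fingers": 5, "linear": [5, 5, 0], "rot": [0, 0, 8]},
  {"fingers": 5, "linear": [5, 2.5, 0], "rot": [0, 0, 8]},
  {"fingers": 5, "linear": [2.8, 0, -1], "rot": [0, 0, 8]},
  {"fingers": 5, "linear": [0, 0, -5], "rot": [0, 0, 0]},
  {"fingers": 5, "linear": [0, 0, -5], "rot": [0, 0, 0]},
  {"fingers": 5, "linear": [0, 0, -3.5], "rot": [0, 0, 0]},
  {"fingers": 5, "linear": [0, 0, -1.5], "rot": [0, 0, 0]},
  {"fingers": 4, "linear": [0, 0, 0], "rot": [0, 0, 0]},
  {"fingers": 3, "linear": [0, 0, 0], "rot": [0, 0, 0]},
])

```text
time_s: 6.45
tool_pos: [0.5783, 0.2774, 0.1065]
ee_rot: [3.138, -0.001, 1.506]
contact_force: [0.3, -0.6, 0.5]
grip_width: 0.0299
grasp_force: 0.0
```

>>> servo_tool([
  {"fingers": 3, "linear": [0.25, 0.3, -0.2], "rot": [0, 0, 0]},
  {"fingers": 2.5, "linear": [0, 0, 0], "rot": [0, 0, 0]},
  {"fingers": 2, "linear": [0, 0, 0], "rot": [0, 0, 0]},
  {"fingers": 2, "linear": [0, 0, 0], "rot": [0, 0, 0]},
  {"fingers": 2, "linear": [0, 0, 0], "rot": [0, 0, 0]},
  {"fingers": 2, "linear": [0, 0, 0], "rot": [0, 0, 0]},
  {"fingers": 2, "linear": [0, 0, 0], "rot": [0, 0, 0]},
  {"fingers": 2, "linear": [0, 0, 0], "rot": [0, 0, 0]},
  {"fingers": 2, "linear": [0, 0, 0], "rot": [0, 0, 0]},
  {"fingers": 2, "linear": [0, 0, 0], "rot": [0, 0, 0]},
])

```text
time_s: 7.7
tool_pos: [0.5797, 0.2801, 0.103]
ee_rot: [3.141, -0.001, 1.505]
contact_force: [-0.5, 0.7, 5.5]
grip_width: 0.0205
grasp_force: 18.6
```

>>> servo_tool([
  {"fingers": 2, "linear": [0.12, 0, 0], "rot": [0, 0, 0]},
  {"fingers": 2, "linear": [0, 0, 0], "rot": [0, 0, 0]},
  {"fingers": 3, "linear": [0, 0, 0], "rot": [0, 0, 0]},
  {"fingers": 5, "linear": [0, 0, 0], "rot": [0, 0, 0]},
  {"fingers": 5, "linear": [0, 0, 2], "rot": [0, 0, 0]},
  {"fingers": 5, "linear": [0, 0, 5], "rot": [0, 0, 0]},
  {"fingers": 5, "linear": [0, 0, 5], "rot": [0, 0, 0]},
  {"fingers": 5, "linear": [-3, 0, 4], "rot": [0, 0, -8]},
  {"fingers": 5, "linear": [-5, -4, 1], "rot": [0, 0, -8]},
  {"fingers": 5, "linear": [-5, -6, 0], "rot": [0, 0, -8]},
])

```text
time_s: 8.95
tool_pos: [0.4617, 0.1929, 0.2749]
ee_rot: [3.137, -0.003, 1.084]
contact_force: [1.2, -1.2, 0.9]
grip_width: 0.0502
grasp_force: 0.0
```

```bash
cat > lev.py <<'E'
from snap import *
def lev(k):
    snap(k); s,t=load(f"side{k}"),load(f"top{k}"); g=s["color"].max(-1).astype(float)
    v,u=np.nonzero(g[150:161,320:339]<60); print("knob",u.mean()+320,v.mean()+150,len(u))
    for r in(164,166,168,170,172,174):
        d=np.clip(150-g[r,326:336],0,None); print(r,(d*np.arange(326,336)).sum()/d.sum())
    w=cloud(t); m=np.all((w>[.53,.24,.1])&(w<[.66,.31,.15]),-1)&(t["color"].max(-1)<90); print(m.sum(),sphere(w[m],.011))
E
python3 -c "
from lev import *
lev(2)"
```

```text
knob 330.1914893617021 155.85106382978722 47
164 330.438127090301
166 330.36653386454185
168 330.3508064516129
170 330.3481781376518
172 330.3539094650206
174 330.42477876106193
52 (array([0.57933023, 0.28100689, 0.12312822]), np.float64(0.0017372408752535662))
```

The stem now projects exactly vertical. Next I move above the long handle: grip about (.452,−.2415,.129), and the implied mouth height of .0996 matches the stated 100 mm.

>>> servo_tool([
  {"fingers": 4.5, "linear": [0, -3, 0], "rot": [0, 0, -6]},
  {"fingers": 4.5, "linear": [0, -5, 0], "rot": [0, 0, -6]},
  {"fingers": 4.5, "linear": [-0.2, -5.5, 0], "rot": [0, 0, -6]},
  {"fingers": 4.5, "linear": [-0.2, -5.5, 0], "rot": [0, 0, -6]},
  {"fingers": 4.5, "linear": [-0.2, -5.5, 0], "rot": [0, 0, -6]},
  {"fingers": 4.5, "linear": [-0.2, -5.5, 0], "rot": [0, 0, -6]},
  {"fingers": 4.5, "linear": [-0.2, -5, 0], "rot": [0, 0, -6]},
  {"fingers": 4.5, "linear": [0, -5, 0], "rot": [0, 0, -6]},
  {"fingers": 4.5, "linear": [0, -3.4, 0], "rot": [0, 0, -6]},
  {"fingers": 4.5, "linear": [0, 0, -3], "rot": [0, 0, -3.4]},
])

```text
time_s: 10.3
tool_pos: [0.454, -0.2447, 0.2454]
ee_rot: [3.136, -0.005, 0.08]
contact_force: [0.7, 0.0, -0.5]
grip_width: 0.0451
grasp_force: 0.0
```

>>> servo_tool([
  {"fingers": 4.5, "linear": [-0.2, 0.3, -2.5], "rot": [0, 0, 0]},
  {"fingers": 4.5, "linear": [0, 0, -3], "rot": [0, 0, 0]},
  {"fingers": 4.5, "linear": [0, 0, -3], "rot": [0, 0, 0]},
  {"fingers": 4.5, "linear": [0, 0, -2.5], "rot": [0, 0, 0]},
  {"fingers": 4.5, "linear": [0, 0, -1.5], "rot": [0, 0, 0]},
  {"fingers": 4.5, "linear": [0, 0, -1], "rot": [0, 0, 0]},
  {"fingers": 4.5, "linear": [0, 0, 0], "rot": [0, 0, 0]},
  {"fingers": 4.5, "linear": [0, 0, 0], "rot": [0, 0, 0]},
  {"fingers": 4.5, "linear": [0, 0, 0], "rot": [0, 0, 0]},
  {"fingers": 4.5, "linear": [0, 0, 0], "rot": [0, 0, 0]},
])

```text
time_s: 11.55
tool_pos: [0.4505, -0.238, 0.1074]
ee_rot: [3.141, -0.001, 0.085]
contact_force: [0.8, -0.4, 0.7]
grip_width: 0.0447
grasp_force: 0.0
```

```bash
python3 - <<'E'
from snap import *
snap(3); t,s=load("top3"),load("side3")
m=np.hstack([crop(t,380,190,480,265,(400,300)),crop(s,210,235,330,325,(400,300))]); cv2.imwrite("pics/m3.png",m)
E
```

```text
(no output)
```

View pics/m3.png

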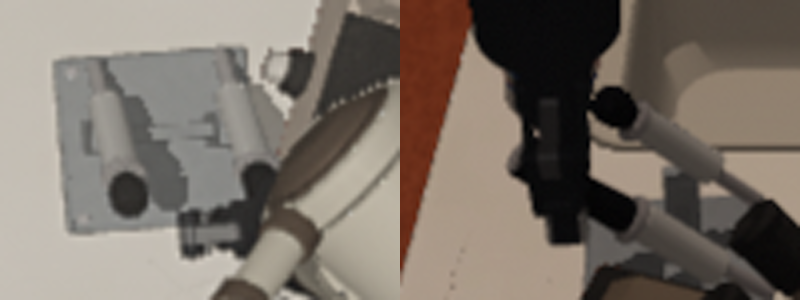

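The view shows the fingers astride the handle with the knob probe untouched. I centre by 3 mm and close.

>>> servo_tool([
  {"fingers": 4.5, "linear": [0, -0.35, 0.25], "rot": [0, 0, 0]},
  {"fingers": 3.5, "linear": [0, 0, 0], "rot": [0, 0, 0]},
  {"fingers": 2.5, "linear": [0, 0, 0], "rot": [0, 0, 0]},
  {"fingers": 1.5, "linear": [0, 0, 0], "rot": [0, 0, 0]},
  {"fingers": 1.5, "linear": [0, 0, 0], "rot": [0, 0, 0]},
  {"fingers": 1.5, "linear": [0, 0, 0], "rot": [0, 0, 0]},
  {"fingers": 1.5, "linear": [0, 0, 0], "rot": [0, 0, 0]},
  {"fingers": 1.5, "linear": [0, 0, 0], "rot": [0, 0, 0]},
  {"fingers": 1.5, "linear": [0, 0, 0], "rot": [0, 0, 0]},
  {"fingers": 1.5, "linear": [0, 0, 0], "rot": [0, 0, 0]},
], squeeze=70)

```text
time_s: 12.9
tool_pos: [0.4503, -0.2413, 0.1095]
ee_rot: [3.141, -0.0, 0.085]
contact_force: [-1.1, -0.6, 3.0]
grip_width: 0.0187
grasp_force: 68.1
```

>>> servo_tool([
  {"fingers": 1.5, "linear": [0.03, 0, 0.08], "rot": [-0.12, 1.5, 0]},
  {"fingers": 1.5, "linear": [0.03, 0, 0.08], "rot": [-0.12, 1.5, 0]},
  {"fingers": 1.5, "linear": [0, 0, 0], "rot": [0, 0, 0]},
  {"fingers": 1.5, "linear": [-0.35, -0.03, 0.35], "rot": [0, 0, 0]},
  {"fingers": 1.5, "linear": [-0.56, -0.05, 0.56], "rot": [0, 0, 0]},
  {"fingers": 1.5, "linear": [-0.56, -0.05, 0.56], "rot": [0, 0, 0]},
  {"fingers": 1.5, "linear": [-0.56, -0.05, 0.56], "rot": [0, 0, 0]},
  {"fingers": 1.5, "linear": [-0.56, -0.05, 0.56], "rot": [0, 0, 0]},
  {"fingers": 1.5, "linear": [0, 0, 0], "rot": [0, 0, 0]},
  {"fingers": 1.5, "linear": [0, 0, 0], "rot": [0, 0, 0]},
])

```text
time_s: 14.15
tool_pos: [0.4248, -0.2436, 0.1369]
ee_rot: [-3.141, 0.053, 0.085]
contact_force: [-0.0, -0.2, 0.7]
grip_width: 0.0183
grasp_force: 68.2
```

>>> servo_tool([
  {"fingers": 1.5, "linear": [-0.8, -0.07, 0.8], "rot": [0, 0, 0]},
  {"fingers": 1.5, "linear": [-0.8, -0.07, 0.8], "rot": [0, 0, 0]},
  {"fingers": 1.5, "linear": [-0.8, -0.07, 0.8], "rot": [0, 0, 0]},
  {"fingers": 1.5, "linear": [-0.8, -0.07, 0.8], "rot": [0, 0, 0]},
  {"fingers": 1.5, "linear": [-0.8, -0.07, 0.8], "rot": [0, 0, 0]},
  {"fingers": 1.5, "linear": [-0.8, -0.07, 0.8], "rot": [0, 0, 0]},
  {"fingers": 1.5, "linear": [-0.8, -0.07, 0.8], "rot": [0, 0, 0]},
  {"fingers": 1.5, "linear": [-0.8, -0.07, 0.8], "rot": [0, 0, 0]},
  {"fingers": 1.5, "linear": [-0.8, -0.07, 0.8], "rot": [0, 0, 0]},
  {"fingers": 1.5, "linear": [0, 0, 0.5], "rot": [0, 0, 0]},
])

```text
time_s: 15.4
tool_pos: [0.3526, -0.25, 0.2146]
ee_rot: [3.141, 0.052, 0.084]
contact_force: [1.1, 0.3, -1.3]
grip_width: 0.0184
grasp_force: 68.6
```

```bash
python3 - <<'E'
from snap import *
snap(4); t,s=load("top4"),load("side4")
m=np.hstack([crop(t,380,190,500,280,(400,300)),crop(s,180,205,320,310,(400,300))]); cv2.imwrite("pics/m4.png",m)
E
```

```text
(no output)
```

View pics/m4.png

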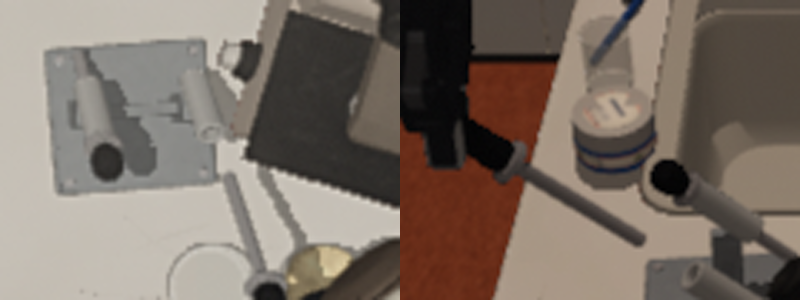

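The probe is fully out (tip at crop (640,240) right pane, empty sleeve mouth visible) and the short probe is still seated. I lift, level it and swing across in front of the faucet.

>>> servo_tool([
  {"fingers": 1.5, "linear": [0, 0, 2], "rot": [0.35, -4.2, 0]},
  {"fingers": 1.5, "linear": [0, 0, 2], "rot": [0.35, -4.2, 0]},
  {"fingers": 1.5, "linear": [0, 1, 2], "rot": [0.35, -4.2, 0]},
  {"fingers": 1.5, "linear": [0, 2, 1], "rot": [0.35, -4.2, 0]},
  {"fingers": 1.5, "linear": [0, 3, 0], "rot": [0.35, -4.2, 0]},
  {"fingers": 1.5, "linear": [0, 4, 0], "rot": [0.35, -4.2, 0]},
  {"fingers": 1.5, "linear": [0, 4, 0], "rot": [0.35, -4.2, 0]},
  {"fingers": 1.5, "linear": [0, 4, 0], "rot": [0.35, -4.2, 0]},
  {"fingers": 1.5, "linear": [0, 4, 0], "rot": [0.35, -4.2, 0]},
  {"fingers": 1.5, "linear": [0, 4, 0], "rot": [0.35, -4.2, 0]},
])

```text
time_s: 16.75
tool_pos: [0.4206, -0.0069, 0.2851]
ee_rot: [-3.123, -0.64, 0.084]
contact_force: [0.3, 0.3, -0.2]
grip_width: 0.0183
grasp_force: 68.5
```

>>> servo_tool([
  {"fingers": 1.5, "linear": [-0.3, 4, 0], "rot": [0, 0, 0]},
  {"fingers": 1.5, "linear": [-0.3, 4.5, 0], "rot": [0, 0, 0]},
  {"fingers": 1.5, "linear": [-0.3, 4.5, 0], "rot": [0, 0, 0]},
  {"fingers": 1.5, "linear": [0, 4.5, 0], "rot": [0, 0, -1]},
  {"fingers": 1.5, "linear": [0, 4.5, 0], "rot": [0, 0, -1.2]},
  {"fingers": 1.5, "linear": [0, 4.5, 0], "rot": [0, 0, -1.5]},
  {"fingers": 1.5, "linear": [0, 4.5, 0], "rot": [0, 0, -1.5]},
  {"fingers": 1.5, "linear": [0, 3, 0], "rot": [0, 0, -1.5]},
  {"fingers": 1.5, "linear": [0, 1, 0], "rot": [0, 0, -1.5]},
  {"fingers": 1.5, "linear": [0, 0, 0], "rot": [0, 0, 0]},
])

```text
time_s: 18.0
tool_pos: [0.4143, 0.3433, 0.2844]
ee_rot: [-3.125, -0.634, -0.054]
contact_force: [0.8, 0.0, -0.6]
grip_width: 0.0186
grasp_force: 68.5
```

```bash
cat > probe.py <<'E'
from snap import *
def shaft(k,verbose=True):
    """fit dark handle / shaft line near expected grasp; print axis, from both cameras"""
    st=env.state(); p=st["tool_pos"]; from scipy.spatial.transform import Rotation as R
    Rm=R.from_euler("xyz",st["ee_rot"]).as_matrix(); g=p-.019*Rm[:,2]; print("tcp",p.round(4),st["ee_rot"].round(3),"grasp",g.round(4), "q",st["qpos"].round(2))
    snap(k)
    for n in("top","side"):
        f=load(f"{n}{k}"); w=cloud(f)
        x=w[...,0]-g[0]; m=(x>.05)&(x<.16)&(abs(w[...,1]-g[1])<.035)&(abs(w[...,2]-g[2])<.04)
        P=w[m]; 
        if len(P)<20: print(n,len(P)); continue
        d,c=cv2.fitLine(P.astype(np.float32),cv2.DIST_HUBER,0,.01,.01).reshape(2,3); d*=np.sign(d[0])
        S=P[P[:,0]<g[0]+.14]; print(n,len(P),"dir",d.round(3),"elev",np.degrees(np.arcsin(-d[2])).round(1),"(+=tip down) yaw",np.degrees(np.arctan2(d[1],d[0])).round(1),"pt",c.round(4),"tip",P[P[:,0].argmax()].round(4),"far x pct",np.percentile(P[:,0],99).round(4))
E
python3 - <<'E'
from probe import *
shaft(5); t,s=load("top5"),load("side5")
m=np.hstack([crop(t,160,140,320,260,(400,300)),crop(s,200,80,400,230,(400,300))]); cv2.imwrite("pics/m5.png",m)
E
```

```text
tcp [0.4143 0.3433 0.2844] [-3.125 -0.634 -0.054] grasp [0.4031 0.3436 0.2997] q [ 0.69 -0.26  2.01 -0.5   0.95  2.51]
top 230 dir [ 0.994 -0.049 -0.096] elev 5.5 (+=tip down) yaw -2.8 pt [0.4998 0.3389 0.2968] tip [0.5474 0.3334 0.2905] far x pct 0.5472
side 139 dir [ 0.995 -0.052 -0.088] elev 5.0 (+=tip down) yaw -3.0 pt [0.501  0.3336 0.2945] tip [0.5493 0.3271 0.291 ] far x pct 0.5483
```

View pics/m5.png

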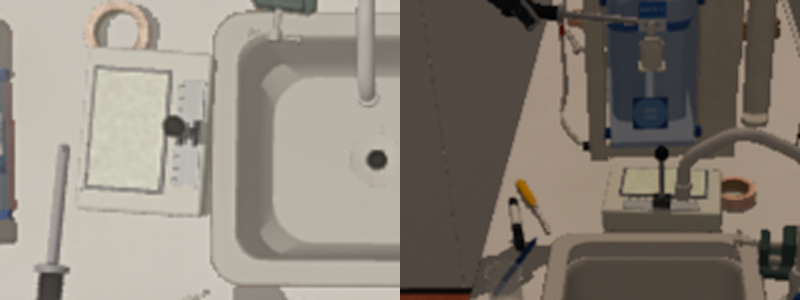

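Side and top views show the level-ish probe left of the lever line, with its shaft at crop (60,200) top pane. It is 5° tip-down and needs +8.7 cm in x and −10.8 cm in z.

>>> servo_tool([
  {"fingers": 1.5, "linear": [1.5, 0, 0], "rot": [0, -1.1, -0.1]},
  {"fingers": 1.5, "linear": [2, 0, 0], "rot": [0, -1.1, -0.1]},
  {"fingers": 1.5, "linear": [2, 0, -1], "rot": [0, -1, -0.1]},
  {"fingers": 1.5, "linear": [2, 0, -2], "rot": [0, -1, -0.1]},
  {"fingers": 1.5, "linear": [1.2, 0, -2], "rot": [0, -1, -0.1]},
  {"fingers": 1.5, "linear": [0, 0, -2], "rot": [0, 0, 0]},
  {"fingers": 1.5, "linear": [0, 0, -2], "rot": [0, 0, 0]},
  {"fingers": 1.5, "linear": [0, 0, -1.2], "rot": [0, 0, 0]},
  {"fingers": 1.5, "linear": [0, 0, -0.6], "rot": [0, 0, 0]},
  {"fingers": 1.5, "linear": [0, 0, 0], "rot": [0, 0, 0]},
])

```text
time_s: 19.35
tool_pos: [0.5022, 0.3423, 0.1774]
ee_rot: [-3.116, -0.727, -0.071]
contact_force: [0.1, -0.3, -0.8]
grip_width: 0.0183
grasp_force: 68.5
```

```bash
python3 - <<'E'
from probe import *
shaft(6); t,s=load("top6"),load("side6")
m=np.hstack([crop(t,160,140,320,260,(400,300)),crop(s,250,100,400,212,(400,300))]); cv2.imwrite("pics/m6.png",m)
E
```

```text
tcp [0.5022 0.3423 0.1774] [-3.116 -0.727 -0.071] grasp [0.4896 0.3427 0.1916] q [ 0.6   0.01  2.03 -0.75  0.61  2.75]
top 182 dir [ 0.998 -0.06   0.   ] elev -0.0 (+=tip down) yaw -3.4 pt [0.5873 0.3372 0.1976] tip [0.6344 0.3346 0.195 ] far x pct 0.6341
side 127 dir [ 0.998 -0.058  0.003] elev -0.2 (+=tip down) yaw -3.3 pt [0.5913 0.3328 0.196 ] tip [0.6361 0.3315 0.1945] far x pct 0.6353
```

View pics/m6.png

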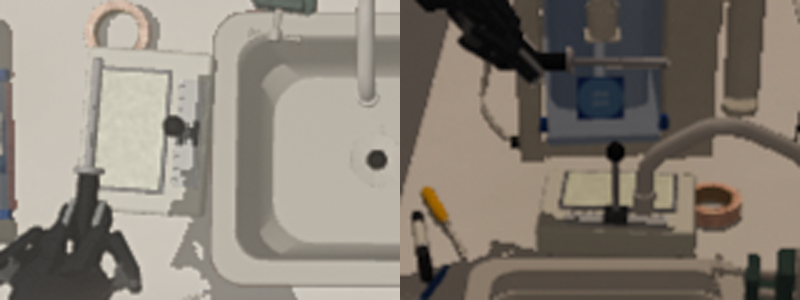

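The probe is level and at yaw −3.4°, with its shaft middle at about (.585,.338,.192) over the window. The lever is upright and everything is clear, so I'm handing in.

```bash
python3 - <<'E'
from cell import env
s=env.state(); print(abs(s["qd"]).max(), s["grasp_force"]); print(env.finish_job())
E
```

```text
0.006232106762464691 68.55088949203491
the job is handed in; nothing more can be done
None
```

The job is handed in: the lever stands upright at half, and the long probe is held level along the panel with its mid-shaft about 15 cm above the window centre. The short probe was still seated in its sleeve when last checked, just after the draw.

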